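Open the balcony-door padlock in its cradle and hold it up

ROBOT

A 6-joint arm with a two-finger parallel gripper is mounted at the origin on the work surface. World frame = base frame: x ahead of the robot, y to its left, z up, the work surface at z = 0. Lengths are in m, angles in rad, forces in N, time in s.
With the tool pointing down it reaches from about 0.35 to 0.85 m from the base axis. Payload 8.1 kg.
Tool frame: the origin (TCP) lies midway between the tips of the shut fingers; the grasp point (between the pads) lies 19 mm behind it; z points along the fingers, y is the direction in which the jaws open and shut (so a half turn about z gives the same grasp; the last joint's range is limited). The gripper opens to 93 mm and grips with 3 to 60 N. Pads are 15 mm wide; open, the fingers measure 128 mm over their backs; the gripper's body (75 mm by 188 mm) begins 65 mm behind the grasp point.
Start: joints at [1.226, 0.13, 1.488, -0, 1.523, -0.085], TCP at [0.154, 0.58, 0.196] pointing down, gripper open.
Joint ranges: [-2.96, 2.96], [-0.89, 2.26], [0.02, 2.5], [-1.34, 4.48], [0, 2.73], [-2.66, 2.66]. Speed limits (rad/s): [2.39, 2.39, 2.79, 3.14, 3.14, 3.14].

INTERFACE

Orientations are given as a rotation vector (axis times angle).
In Python, from plant import robot gives the robot as it stands. The module is installed in compiled form; this text tells all that it offers.
- The arm moves only by the shell command python3 -m pendant 'ROWS' [FORCE]. ROWS is JSON, a list of rows, each an object with "translation": the shift along the tool's x, y, z in mm, a list of three; "twist": the turn, a rotation vector about the tool's x, y, z in rad, a list of three; "grip": the opening, from -1 (shut) to 1 (fully open). A call has exactly 10 rows; each row shifts and turns the pose as measured when the row begins, along the tool's axes as they then stand; what a row does not reach is not made up. A row lasts 1/10 s, in which the tool goes at most 50 mm and 8.59 degrees, less where a joint would pass 70% of its speed; a pose out of reach is approached as far as the arm can. A call is refused whole if a number of a shift passes 50 or a number of a turn 0.15, either way. A call with a gripper value outside its range is refused whole. The fingers move at their own pace and stop on an object; FORCE is the grip in N (left out, the last holds). Time passes only in rows, so rows that do not move let the fingers close, or fill a call up. It gives the time, the measured TCP pose, the force and the opening at its end, in the units of the state.
- robot.read_state(): the state, without advancing time (a new reading comes with each control period).
- robot.read_camera(name): name is "scene" or "top" or "wrist"; returns (picture, depth): 480x640x3 uint8, red, green, blue; 480x640 float32, m along the optical axis (not along the pixel's ray), 0 where there is no reading.
- robot.camera_info(name): a dict with "vertical_fov" (degrees; the focal length in pixels is half the picture's height over the tangent of half this angle, whatever the lens; pixels are square), "cx", "cy" (the principal point, pixels), "cam_to_world" (4x4, takes a point from camera to world coordinates). Camera axes: x right, y up, looking along -z (the intrinsics and any distortion apply to the point x, -y, -z); pixel columns grow to the right and rows downward; lengths in m; the calibration is good to about 2 mm. A picture is of the moment at which its call begins: read the wrist's pose just before it. camera_info takes no time and is no camera call; for the wrist camera it gives the pose at the moment of the call.
- robot.close_job(): hands the job in, once; it reports no verdict.
The state is a dict: "t": time; "q": joint angles; "dq": joint speeds; "joint_torque": joint torques, N m; "tool_pos": TCP position; "orientation": TCP orientation; "force": force on the tool from outside, world axes, zero at the start; "wrist_torque": the same for the moment, N m; "opening": finger opening in m.
Only numpy, scipy, OpenCV 4.12 (cv2) and the standard library are available. Lean on these libraries where they do the work, as an engineer would, in place of code of your own. Each camera call takes 0.05 s, during which the arm holds its last target. There are 200 camera calls.

TASK

Lay the balcony-door padlock, dial up, flat in the white raised cradle (either way round) and let go of it. Turn its dial clockwise, notch by notch, until the nose of the grip bar clicks into the notch that points straight at the shackle, then pull the shackle straight out of the case to its stop while the case stays in the cradle. Finally lift the opened lock by its shackle and finish while still holding it there, still, with the lock at least 15 cm above the dresser top; leave the monitor camera, thermometer case and bowl where they are.

Things in the scene. Friction and masses are not known exactly. Their poses are not given: they have to be found in the camera images.
- lock: padlock, about 0.33 kg, lying on its back, dial up. Brass case 60 mm along x, 50 mm along y, 28 mm thick along z, edges rounded 3 mm. Origin: centre of the case's underside. x points to the end from which the shackle comes out, z up through the dial. Good hold: across the 50 mm width, fingertips 10 mm or more above the underside (the cradle's rim covers the lowest 9 mm)
- dial (a joint): angle of the dial's nose from the lock's x (rad), counter-clockwise positive seen from above. Spring notches every 0.785 rad (45 degrees): it settles into the nearest when let go; peak about 0.05 N m. Starts in the notch at 0.785 or 1.571. The lock opens only in the notch at 0 (nose to the shackle). One more notch at -0.785; end stops at -1.0 and 2.75
- dial_grip (a point): on the dial's axis (middle of the case), 42 mm above the lock's underside. Dial: black disc 42 mm across, 6 mm high (top 34 mm above the underside), on it an upright steel grip bar along a diameter, 10 mm wide, from 12 mm behind the axis to 14 mm ahead, its top 51 mm above the underside. The frame turns with the dial: x along the bar to the nose
- dial_nose (a point): tip of the nose, a narrow 4 mm wide blade at one end of the grip bar, 23.5 mm from the dial's axis, standing on the disc almost as high as the bar: it makes that end of the bar longer and thinner, and shows where the dial points
- shackle (a joint): how far the shackle is drawn out of the case along the lock's x (m): 0 closed, 0.016 at its stop. With the dial in the opening notch it slides against about 1.5 N of friction and stays where left; in other notches it is blocked after 2 to 3 mm
- shackle_grip (a point): midway between the shackle's legs, 20 mm out from the case end when closed, 14 mm above the lock's underside; moves with the shackle. Shackle: U of 8 mm round steel bar in the lock's xy plane, legs at y = +-17 mm (42 mm over their outsides, 26 mm between), straight for 32 mm from the case end, then a half-round bow 21 mm further. Good hold: legs from both outsides
- cradle: fixed white plastic cradle: foot 90 x 80 x 8 mm, a slim pillar 34 x 30 mm, and on it a narrow tray 45 mm up. Origin: centre of the foot's underside, on the dresser top. x along the tray's long side, z up
- tray (a point): centre of the tray's floor, 45 mm above the dresser top, axes as the cradle. Floor 63 (x) by 53 (y) mm inside, rim on all four sides 8.5 mm high, leaning outwards 20 degrees so that its mouth is 3 mm wider on each side. The lock's case fits with 1.5 mm each side at the floor; the shackle's legs pass 1.5 mm above the rim
- monitor: white baby monitor camera, a ball 68 mm across on a round foot, 96 mm tall; origin under its centre; leave alone
- thermo_case: grey thermometer case, closed, 45 x 130 x 22 mm; origin under its centre; leave alone
- bowl: blue hard plastic bowl, 120 mm across, 50 mm high; origin under its centre; leave alone
Not all that is in view belongs to the job. Leave any brown or orange look-alike of the cradle alone.

How it is judged:
On the way, in this order (a step that is already met when the one before it is completed fails the run):
1. the lock lies flat in the cradle's tray, shackle closed, let go (x of lock in the frame of tray between -0.006 and 0.006 m and y of lock in the frame of tray between -0.006 and 0.006 m and z of lock in the frame of tray between -0.003 and 0.004 m and angle between lock's own z axis and vertical below 0.1 rad and contact force between the fingers and lock below 0.3 N and value of joint shackle below 0.005 m and value of joint dial above 0.4 rad), for 0.2 s.
2. the dial is turned into the notch that points at the shackle, the lock still in the cradle (x of lock in the frame of tray between -0.006 and 0.006 m and y of lock in the frame of tray between -0.006 and 0.006 m and z of lock in the frame of tray between -0.003 and 0.004 m and angle between lock's own z axis and vertical below 0.1 rad and value of joint dial between -0.13 and 0.13 rad), for 0.2 s.
3. the shackle is pulled out to its stop while the case stays in the cradle (value of joint shackle above 0.013 m and distance between lock and tray below 0.012 m), for 0.1 s.
At the end, for the whole second after the job is handed in: the fingers hold the lock by its shackle (grasp within 40 mm of shackle_grip, more than 1 N), case and shackle higher than 150 mm above the dresser top, shackle drawn out more than 12 mm, dial within 0.25 rad of the opening notch, the lock still and off the cradle (value of joint shackle above 0.012 m and value of joint dial between -0.25 and 0.25 rad and height (world z) of each of lock, shackle_grip above 0.15 m and contact force between the fingers and lock above 1 N and distance between the grasp point and shackle_grip below 0.04 m and contact force between lock and cradle below 0.1 N and linear speed of lock below 0.05 m/s); the arm keeps its last pose, push and grip.
It fails at once if the monitor camera is moved more than 25 mm (distance of monitor from where it was at the start of the episode above 0.025 m).
It fails at once if the thermometer case is moved more than 25 mm (distance of thermo_case from where it was at the start of the episode above 0.025 m).
It fails at once if the bowl is moved more than 25 mm (distance of bowl from where it was at the start of the episode above 0.025 m).
It also fails if it takes over 70 s, if anything falls off the work surface, if the arm or the gripper's body presses on something with over 40 N, if the wrist force passes 120 N, or if a joint passes its speed limit or range.

## Working session

There is one attempt and no reset: what is moved stays moved. The work goes in short steps, Python scripts to look and compute and a shell command to move; the robot and the scene stay as the last step left them, time stands still between calls to the robot, and variables do not carry over. Pictures are saved under pics/ and viewed, about 8 in all and at most 12, crops included, and the job is handed in when it is done.

```bash
mkdir -p pics
cat > h.py <<'E'
import numpy as np, cv2
from plant import robot
from scipy.spatial.transform import Rotation as R
def world(name,depth,info=None):
    i=info or robot.camera_info(name); f=240/np.tan(np.radians(i["vertical_fov"])/2)
    v,u=np.mgrid[0:480,0:640]; X=np.stack([(u-i["cx"])/f*depth,-(v-i["cy"])/f*depth,-depth,np.ones_like(depth)],-1)
    return (X@np.array(i["cam_to_world"]).T)[...,:3]
def shot(name,fn):
    i=robot.camera_info(name); im,d=robot.read_camera(name); cv2.imwrite('pics/'+fn,im[...,::-1]); P=world(name,d,i)
    np.savez('pics/'+fn+'.npz',im=im,d=d,P=P); return im,d,P,i
E
python3 - <<'E'
from h import *
for n in ["top","scene"]:
    im,d,P,i=shot(n,n+'0.png'); print(n,{k:np.round(v,3).tolist() if not isinstance(v,str) else v for k,v in i.items()},(d>0).mean())
print(robot.read_state())
E
```

```text
top {'vertical_fov': 48.006, 'cx': 321.044, 'cy': 231.4, 'cam_to_world': [[0.024, 0.987, -0.157, 0.399], [-0.999, 0.02, -0.026, -0.004], [-0.023, 0.158, 0.987, 1.067], [0.0, 0.0, 0.0, 1.0]]} 0.99607421875
scene {'vertical_fov': 51.422, 'cx': 318.356, 'cy': 239.159, 'cam_to_world': [[-0.854, -0.309, 0.419, 0.957], [0.521, -0.514, 0.681, 0.677], [0.005, 0.8, 0.6, 0.646], [0.0, 0.0, 0.0, 1.0]]} 0.9960091145833333
{'t': 0.1, 'q': array([ 1.22556602e+00,  1.31073810e-01,  1.48921193e+00,  9.53469025e-06,
        1.52299722e+00, -8.54301107e-02]), 'dq': array([-7.68250966e-04, -9.63040083e-04, -2.69530166e-03,  1.26159488e-05,
       -4.54859382e-04,  1.45639282e-03]), 'joint_torque': array([ 7.19851923e-04, -5.61341000e+01, -4.93094623e+01,  7.69186509e-02,
        2.92360398e-02, -9.15264332e-05]), 'tool_pos': array([0.15393155, 0.57932993, 0.19547664]), 'orientation': array([-4.06899060e-01, -3.11475573e+00,  2.59030231e-03]), 'force': array([-0.42957373, -0.13490231,  0.56156982]), 'wrist_torque': array([-0.0139412 ,  0.01231505, -0.00114384]), 'opening': 0.09299591546362831}
```

View pics/top0.png

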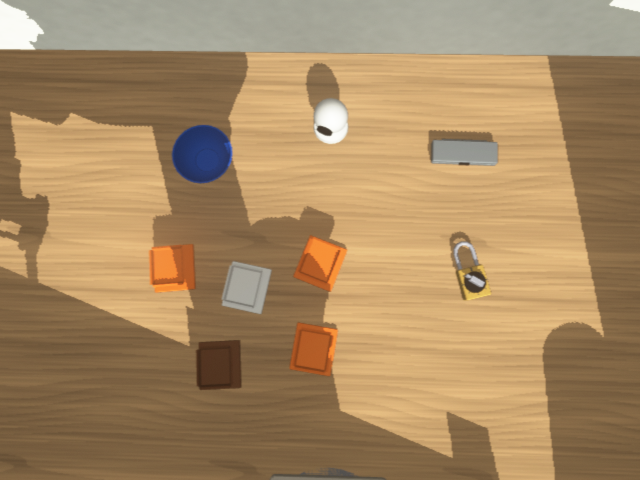

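View pics/scene0.png

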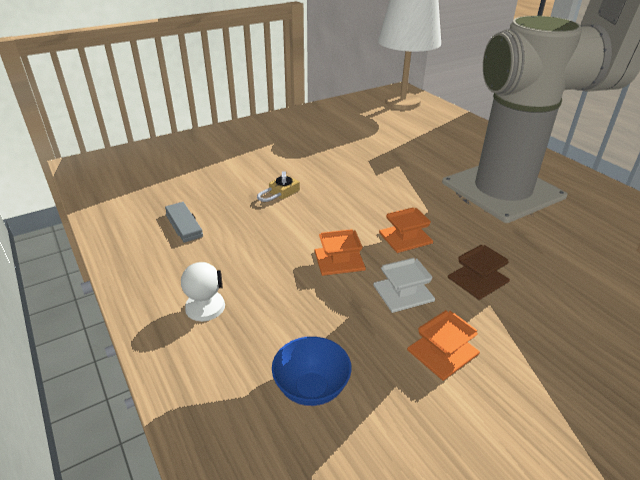

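Top view: the lock is at (475,280), with its shackle toward (464,250). The white cradle is at (246,287). The look-alikes are orange at (172,268), (320,263) and (314,349), and brown at (219,365). By the description I choose the white one.

Run:
```python
from h import *
z=np.load('pics/top0.png.npz');P=z['P'];im=z['im'].astype(int)
def rect(m,name):
    p=P[m][:,:2]; r=cv2.minAreaRect((p*1000).astype(np.float32)); print(name,m.sum(),'c',np.round(r[0],1),'sz',np.round(r[1],1),'ang',round(r[2],1),'z med',np.median(P[m][:,2]).round(4),np.percentile(P[m][:,2],[2,98]).round(4))
reg=np.zeros((480,640),bool);reg[255:320,215:278]=1
hs=cv2.cvtColor(z['im'],cv2.COLOR_RGB2HSV)
wh=reg&(hs[...,1]<60)
rect(wh&(P[...,2]>.047),'rim'); rect(wh&(P[...,2]>.04),'tray'); rect(wh&(P[...,2]<.012)&(P[...,2]>.004),'foot');
rect(wh&(P[...,2]<.047)&(P[...,2]>.042),'floor')
reg[:]=0;reg[230:310,440:500]=1
hi=reg&(P[...,2]>.008)
rect(hi,'lock all'); rect(reg&(P[...,2]>.022)&(P[...,2]<.031),'case top'); rect(reg&(P[...,2]>.031)&(P[...,2]<.038),'disc');rect(reg&(P[...,2]>.042),'bar')
br=reg&(hs[...,1]>150)&(P[...,2]>.022);rect(br,'brass')
rect(reg&(P[...,2]>.008)&(hs[...,1]<70)&(P[...,2]<.022),'shackle')
t=reg&(P[...,2]<.004);print('table z',np.median(P[t][:,2]))
im=z['im'];a=cv2.resize(im[225:310,430:510],(400,425),interpolation=2);b=cv2.resize(im[250:325,210:285],(400,425),interpolation=2)
cv2.imwrite('pics/crop.png',np.hstack([a,b])[...,::-1])
```

```text
rim 629 c [440.6  95.8] sz [212.3  76.7] ang 78.8 z med 0.0511 [0.0471 0.057 ]
tray 1419 c [440.6  95.8] sz [212.3  76.7] ang 78.8 z med 0.0466 [0.0421 0.0563]
foot 458 c [454.6 167.2] sz [79.7 89.6] ang 78.9 z med 0.0084 [0.0044 0.0115]
floor 767 c [456.  168.3] sz [56.9 68.8] ang 78.2 z med 0.0452 [0.0422 0.0469]
lock all 1163 c [ 465.2 -143.8] sz [112.4 304.1] ang 15.3 z med 0.0286 [0.0123 1.0667]
case top 450 c [ 496.4 -266.6] sz [107.4  50.7] ang 14.8 z med 0.028 [0.0232 0.0308]
disc 258 c [ 471.6 -272.5] sz [52.4 47.8] ang 15.2 z med 0.034 [0.0312 0.0376]
bar 132 c [ 445.8 -141.5] sz [ 27.6 288.6] ang 13.2 z med 0.0513 [0.0434 1.0667]
brass 243 c [ 440.7 -148.9] sz [ 54.5 301. ] ang 15.3 z med 0.0282 [0.0238 0.0338]
shackle 224 c [ 527.9 -258.1] sz [50.1 41.7] ang 13.6 z med 0.0178 [0.0129 0.0214]
table z 0.0004280992655086857
```

View pics/crop.png

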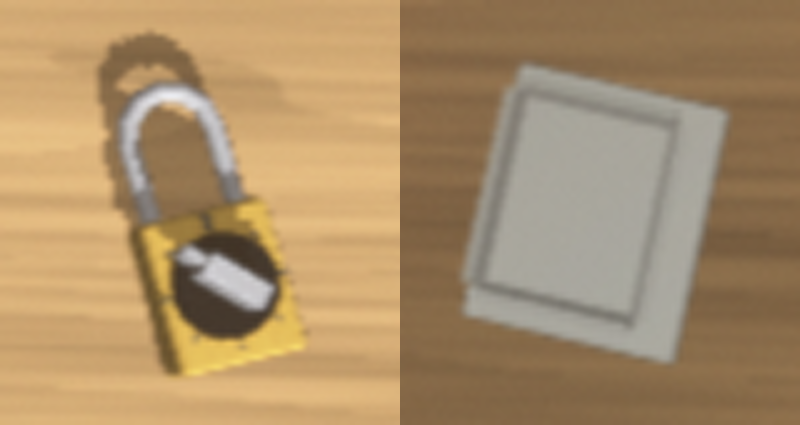

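Left crop: the lock's shackle points up the image, and the dial nose is at up-left, about 45° from the shackle, so the dial starts in the 0.785 notch. Right crop: the white cradle, with its long side near world x at about -11°.

```bash
cat >> h.py <<'E'
def lockest(P,im,zoff=0,near=None):
    hs=cv2.cvtColor(im,cv2.COLOR_RGB2HSV); z=P[...,2]-zoff
    ok=(np.hypot(P[...,0]-near[0],P[...,1]-near[1])<.1)
    def rect(m,n):
        m=cv2.morphologyEx((m&ok).astype(np.uint8),cv2.MORPH_OPEN,np.ones((2,2)))>0
        if m.sum()<8: print(n,'few');return
        r=cv2.minAreaRect((P[m][:,:2]*1000).astype(np.float32)); print(n,m.sum(),'c',np.round(r[0],1),'sz',np.round(r[1],1),'ang',round(r[2],1),'mean',(P[m].mean(0)*1000).round(1))
    rect((z>.024)&(z<.031),'casetop'); rect((z>.0315)&(z<.0375),'disc'); rect((z>.044)&(z<.056),'bar'); rect((hs[...,1]<80)&(z>.01)&(z<.021),'shackle')
def go(pos,yaw=None,st=None,n=1):
    """print tool-frame shift (mm) and twist to reach TCP pos, tool down with tool y at world angle yaw (deg)"""
    s=st or robot.read_state(); C=R.from_rotvec(s['orientation']); p=np.array(s['tool_pos'])
    y=np.degrees(np.arctan2(*C.as_matrix()[[1,0],1])); tw=np.zeros(3)
    if yaw is not None:
        yaw=y+((yaw-y+90)%180-90); a=np.radians(yaw); Y=np.array([np.cos(a),np.sin(a),0]);Z=np.array([0,0,-1.]);X=np.cross(Y,Z)
        tw=(C.inv()*R.from_matrix(np.stack([X,Y,Z],1))).as_rotvec()
    print('pos',p.round(4),'yaw',y.round(2),'q6',s['q'][5].round(2),'shift',(C.inv().apply(np.array(pos)-p)*1000/n).round(2),'twist',(tw/n).round(4),'F',np.round(s['force'],1),'open',round(s['opening'],4),'t',round(s['t'],2))
E
python3 - <<'E'
from h import *
z=np.load('pics/top0.png.npz'); lockest(z['P'],z['im'],0,(.478,-.268))
# straight-line legs
go([.40,.30,.2],90,n=8)
E
```

```text
casetop 357 c [ 438.8 -155.7] sz [ 60.3 313. ] ang 15.2 mean [ 470.7 -270.6   34.7]
disc 167 c [ 446.5 -148.2] sz [ 34.9 301. ] ang 11.5 mean [ 470.4 -271.9   40.7]
bar 97 c [ 474.1 -271.2] sz [39.  10.3] ang 57.4 mean [ 473.2 -271.    49.4]
shackle 205 c [ 479.  -138.8] sz [ 50.9 308.6] ang 21.2 mean [ 526.8 -256.2   26. ]
pos [0.1539 0.5793 0.1955] yaw 75.11 q6 -0.09 shift [-38.7  -25.84  -0.53] twist [-0.0002 -0.     -0.0325] F [-0.4 -0.1  0.6] open 0.093 t 0.1
```

```bash
sed -i 's/    def rect(m,n):/    ok\&=(P[...,2]<.5)\n    def rect(m,n):\n        m0=m\&ok/; s/m=cv2.morphologyEx(.*$/m=(cv2.morphologyEx(m0.astype(np.uint8),cv2.MORPH_OPEN,np.ones((2,2)))>0)\&m0/' h.py
python3 -m pendant '[{"translation":[-39,-26,0],"twist":[0,0,0],"grip":0.7},{"translation":[-39,-26,0],"twist":[0,0,0],"grip":0.7},{"translation":[-39,-26,0],"twist":[0,0,0],"grip":0.7},{"translation":[-39,-26,0],"twist":[0,0,0],"grip":0.7},{"translation":[-39,-26,0],"twist":[0,0,0],"grip":0.7},{"translation":[-39,-26,0],"twist":[0,0,0],"grip":0.7},{"translation":[-39,-26,0],"twist":[0,0,0],"grip":0.7},{"translation":[-39,-26,0],"twist":[0,0,0],"grip":0.7},{"translation":[-18,-44,0],"twist":[0,0,0],"grip":0.7},{"translation":[-18,-44,0],"twist":[0,0,0],"grip":0.7}]' 20
python3 - <<'E'
from h import *
z=np.load('pics/top0.png.npz'); lockest(z['P'],z['im'],0,(.478,-.268))
go([.47,-.27,.2],n=10)
E
```

```text
t: 1.1
tool_pos: [0.4198, 0.1932, 0.1902]
orientation: [-0.39, -3.112, 0.011]
force: [1.2, 1.1, 0.4]
opening: 0.079
casetop 262 c [ 472.2 -273. ] sz [57.3 49. ] ang 15.1 mean [ 472.3 -271.    28.1]
disc 126 c [ 472.3 -274.7] sz [34.9 37. ] ang 10.7 mean [ 471.1 -272.5   34.4]
bar 85 c [ 475.7 -268.8] sz [33.3 10.3] ang 57.4 mean [ 473.9 -270.1   50.7]
shackle 156 c [ 527.4 -258.2] sz [47.6 41.1] ang 16.5 mean [ 528.6 -258.1   17.5]
pos [0.4198 0.1932 0.1902] yaw 75.71 q6 -1.0 shift [-16.29 -43.65  -0.71] twist [0. 0. 0.] F [1.2 1.1 0.4] open 0.079 t 1.1
```

```bash
python3 -m pendant '[{"translation":[-14,-44,-1],"twist":[0,0,0],"grip":0.7},{"translation":[-14,-44,-1],"twist":[0,0,0],"grip":0.7},{"translation":[-14,-44,-1],"twist":[0,0,0],"grip":0.7},{"translation":[-14,-44,-1],"twist":[0,0,0],"grip":0.7},{"translation":[-14,-44,-1],"twist":[0,0,0],"grip":0.7},{"translation":[-14,-44,-1],"twist":[0,0,0],"grip":0.7},{"translation":[-14,-44,-1],"twist":[0,0,0],"grip":0.7},{"translation":[-14,-44,-1],"twist":[0,0,0],"grip":0.7},{"translation":[-14,-44,-1],"twist":[0,0,0],"grip":0.7},{"translation":[-14,-44,-1],"twist":[0,0,0],"grip":0.7}]' 20
python3 -m pendant '[{"translation":[0,0,0],"twist":[0,0,-0.1],"grip":0.7},{"translation":[0,0,0],"twist":[0,0,-0.1],"grip":0.7},{"translation":[0,0,0],"twist":[0,0,-0.1],"grip":0.7},{"translation":[0,0,0],"twist":[0,0,-0.1],"grip":0.7},{"translation":[0,0,0],"twist":[0,0,-0.09],"grip":0.7},{"translation":[0,0,0],"twist":[0,0,0],"grip":0.7},{"translation":[0,0,0],"twist":[0,0,0],"grip":0.7},{"translation":[0,0,0],"twist":[0,0,0],"grip":0.7},{"translation":[0,0,0],"twist":[0,0,0],"grip":0.7},{"translation":[0,0,0],"twist":[0,0,0],"grip":0.7}]'
python3 - <<'E'
from h import *
im,d,P,i=shot('wrist','w1.png'); lockest(P,im,0,(.478,-.268)); print(np.round(i['cam_to_world'],3))
go([.472,-.273,.2],104.5)
E
```

```text
t: 2.1
tool_pos: [0.4423, -0.2869, 0.2005]
orientation: [-0.391, -3.11, 0.011]
force: [1.4, 0.1, -0.7]
opening: 0.0788
t: 3.1
tool_pos: [0.4383, -0.2932, 0.1953]
orientation: [0.377, -3.103, -0.001]
force: [0.6, -0.2, -1.3]
opening: 0.0794
casetop 1202 c [ 473.1 -271.8] sz [59.5 48.5] ang 14.7 mean [ 468.5 -273.9   28.7]
disc 745 c [ 473.1 -271.8] sz [39.4 38.2] ang 11.2 mean [ 470.7 -272.8   34.8]
bar 333 c [ 475.8 -267.5] sz [35.6 10.2] ang 60.0 mean [ 474.1 -269.1   51.2]
shackle 524 c [ 528.7 -256.9] sz [47.3 39.2] ang 14.3 mean [ 531.  -256.7   18.1]
[[-0.239 -0.94  -0.244  0.369]
 [ 0.971 -0.231 -0.062 -0.31 ]
 [ 0.002 -0.252  0.968  0.385]
 [ 0.     0.     0.     1.   ]]
pos [ 0.4383 -0.2932  0.1953] yaw 103.86 q6 -2.49 shift [-37.47  11.57  -5.22] twist [ 0.0024 -0.0156 -0.0111] F [ 0.1 -0.3  0.2] open 0.0792 t 3.15
```

View pics/w1.png

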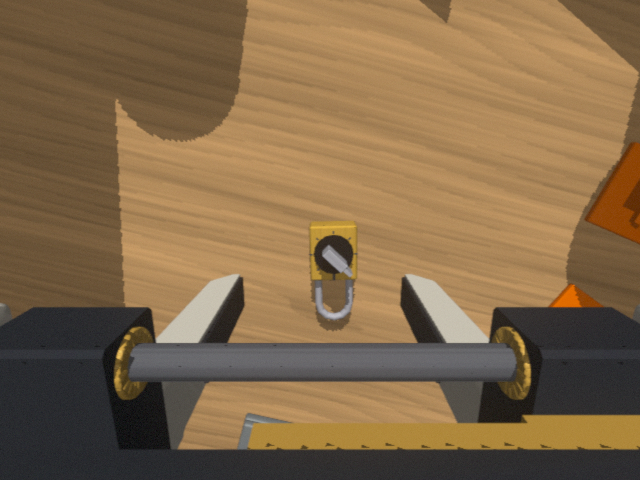

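The wrist view shows the lock at (333,252), shackle down in the image and nose at down-right. The measured axis is (0.473,-0.272) with yaw 14.5°, and the sizes fit the description.

```bash
python3 -m pendant '[{"translation":[0,0,0],"twist":[0.002,-0.016,-0.011],"grip":0.7},{"translation":[-19,6,0],"twist":[0,0,0],"grip":0.7},{"translation":[-19,6,10],"twist":[0,0,0],"grip":0.7},{"translation":[0,0,30],"twist":[0,0,0],"grip":0.7},{"translation":[0,0,30],"twist":[0,0,0],"grip":0.7},{"translation":[0,0,15],"twist":[0,0,0],"grip":0.7},{"translation":[0,0,10],"twist":[0,0,0],"grip":0.7},{"translation":[0,0,5],"twist":[0,0,0],"grip":0.7},{"translation":[0,0,0],"twist":[0,0,0],"grip":0.7},{"translation":[0,0,0],"twist":[0,0,0],"grip":0.7}]' 20
python3 - <<'E'
from h import *
go([.4729,-.2721,.013],104.5)
E
```

```text
t: 4.15
tool_pos: [0.4756, -0.273, 0.0955]
orientation: [-0.397, 3.105, -0.006]
force: [-0.1, 0.4, -1.0]
opening: 0.0788
pos [ 0.4756 -0.273   0.0955] yaw 104.57 q6 -2.44 shift [ 3.29  1.96 82.45] twist [-0.0051  0.0106  0.0013] F [-0.1  0.4 -1. ] open 0.0788 t 4.15
```

```bash
python3 -m pendant '[{"translation":[0,0,0],"twist":[-0.005,0.01,0],"grip":0.7},{"translation":[2,1,20],"twist":[0,0,0],"grip":0.7},{"translation":[0,0,25],"twist":[0,0,0],"grip":0.7},{"translation":[0,0,15],"twist":[0,0,0],"grip":0.7},{"translation":[0,0,10],"twist":[0,0,0],"grip":0.7},{"translation":[0,0,6],"twist":[0,0,0],"grip":0.7},{"translation":[0,0,4],"twist":[0,0,0],"grip":0.7},{"translation":[0,0,0],"twist":[0,0,0],"grip":0.7},{"translation":[0,0,0],"twist":[0,0,0],"grip":0.7},{"translation":[0,0,0],"twist":[0,0,0],"grip":0.7}]' 20
python3 - <<'E'
from h import *
go([.4729,-.2721,.013],104.5)
E
```

```text
t: 5.15
tool_pos: [0.4797, -0.2771, 0.0215]
orientation: [-0.397, 3.107, -0.014]
force: [-0.1, 0.5, -0.4]
opening: 0.0789
pos [ 0.4797 -0.2771  0.0215] yaw 104.57 q6 -2.44 shift [5.41 6.67 8.36] twist [-0.01    0.0078  0.0012] F [-0.1  0.5 -0.4] open 0.0789 t 5.15
```

```bash
python3 -m pendant '[{"translation":[0,0,0],"twist":[-0.01,0.008,0],"grip":0.7},{"translation":[3,3,0],"twist":[0,0,0],"grip":0.7},{"translation":[3,3,4],"twist":[0,0,0],"grip":0.7},{"translation":[0,1,4],"twist":[0,0,0],"grip":0.7},{"translation":[0,0,0],"twist":[0,0,0],"grip":0.7},{"translation":[0,0,0],"twist":[0,0,0],"grip":0.7},{"translation":[0,0,0],"twist":[0,0,0],"grip":0.7},{"translation":[0,0,0],"twist":[0,0,0],"grip":0.7},{"translation":[0,0,0],"twist":[0,0,0],"grip":0.7},{"translation":[0,0,0],"twist":[0,0,0],"grip":0.7}]' 20
python3 - <<'E'
from h import *
go([.4729,-.2721,.013],104.5)
E
```

```text
t: 6.15
tool_pos: [0.4722, -0.2719, 0.0141]
orientation: [-0.398, 3.116, -0.001]
force: [0.5, 0.3, -0.3]
opening: 0.0793
pos [ 0.4722 -0.2719  0.0141] yaw 104.57 q6 -2.44 shift [-0.63 -0.42  1.09] twist [-0.0007  0.0003  0.0013] F [ 0.5  0.3 -0.3] open 0.0793 t 6.15
```

Positioned. Close with 30 N, then lift.

```bash
python3 -m pendant '[{"translation":[0,0,0],"twist":[0,0,0],"grip":-1},{"translation":[0,0,0],"twist":[0,0,0],"grip":-1},{"translation":[0,0,0],"twist":[0,0,0],"grip":-1},{"translation":[0,0,0],"twist":[0,0,0],"grip":-1},{"translation":[0,0,0],"twist":[0,0,0],"grip":-1},{"translation":[0,0,0],"twist":[0,0,0],"grip":-1},{"translation":[0,0,-10],"twist":[0,0,0],"grip":-1},{"translation":[0,0,-40],"twist":[0,0,0],"grip":-1},{"translation":[0,0,-45],"twist":[0,0,0],"grip":-1},{"translation":[0,0,-45],"twist":[0,0,0],"grip":-1}]' 35
python3 - <<'E'
from h import *
go([.4546,.1672,.16],79,n=10)
E
```

```text
t: 7.15
tool_pos: [0.467, -0.2682, 0.1514]
orientation: [0.397, -3.105, -0.016]
force: [0.9, -1.2, -0.1]
opening: 0.0036
pos [ 0.467  -0.2682  0.1514] yaw 104.56 q6 -2.44 shift [-9.74 42.46 -0.47] twist [ 0.0009 -0.0012  0.0446] F [ 0.9 -1.2 -0.1] open 0.0036 t 7.15
```

Run:
```python
from h import *
im,d,P,i=shot('wrist','w2.png'); lockest(P,im,0,(.478,-.268))
im,d,P,i=shot('scene','s2.png')
print(robot.read_state()['opening'])
cv2.imwrite('pics/c2.png',np.hstack([cv2.imread('pics/w2.png'),cv2.resize(cv2.imread('pics/s2.png')[100:260,180:340],(480,480))])[:, ::1][:,120:920])
```

```text
casetop 1654 c [ 472.1 -270.7] sz [58.2 48.9] ang 14.0 mean [ 468.9 -272.3   28.7]
disc 1042 c [ 472.  -271.2] sz [38.3 39.5] ang 49.0 mean [ 470.3 -271.9   34.8]
bar 442 c [ 475.1 -266.5] sz [34.9 10.1] ang 58.0 mean [ 473.7 -267.9   51.3]
shackle 204 c [ 528.9 -255.8] sz [46.7 41. ] ang 16.2 mean [ 520.3 -259.2   18.1]
0.0008306529727915195
```

View pics/c2.png

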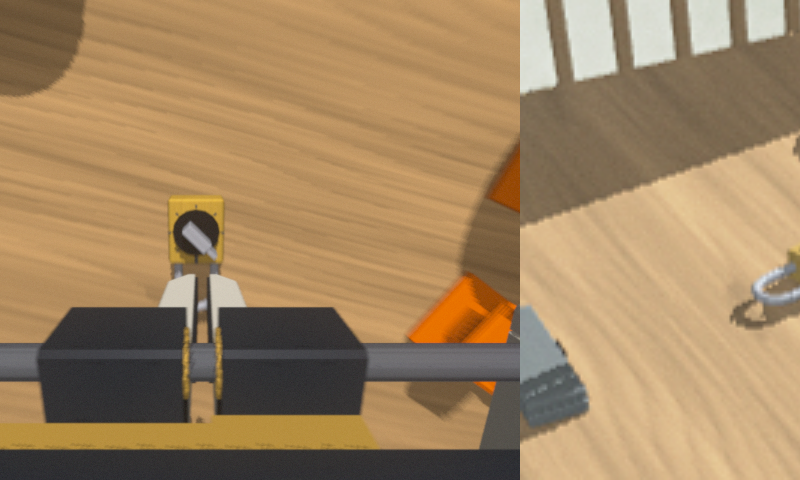

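The lock is still on the dresser and has hardly moved. The fingers shut without catching it. I'll check the open fingertip heights in the wrist depth data.

Run:
```python
from h import *
for n,tz,tp in (('w1',.1953,(.4383,-.2932)),('w2',.1514,(.467,-.2682))):
    P=np.load(f'pics/{n}.png.npz')['P']; z=P[...,2]; d=np.load(f'pics/{n}.png.npz')['d']
    m=(d>0)&(z>.09)&(z<.6); rel=z-tz
    a=np.radians(104.5); X=(P[...,:2]-np.array(tp)); ly=X@[np.cos(a),np.sin(a)]; lx=X@[np.sin(a),-np.cos(a)]
    for s in (1,-1):
        k=m&(ly*s>0)&(abs(ly)<.07)
        q=np.argsort(z[k])[:40]; print(n,s,'lowest rel z mm',(rel[k][q][[0,20,39]]*1000).round(1),'ly',(ly[k][q].mean()*1000).round(1),'lx',(lx[k][q].mean()*1000).round(1))
go([.4724,-.2716,.06],104.5)
```

```text
w1 1 lowest rel z mm [21.9 23.8 24.7] ly 41.0 lx -5.0
w1 -1 lowest rel z mm [21.2 23.5 24.3] ly -40.8 lx -5.0
w2 1 lowest rel z mm [22.5 25.  26.3] ly 5.3 lx -9.2
w2 -1 lowest rel z mm [22.  25.2 26.4] ly -5.8 lx -9.2
pos [ 0.4716 -0.2715  0.1588] yaw 104.57 q6 -2.44 shift [-0.82 -0.32 98.81] twist [ 0.0004 -0.0007  0.0012] F [ 1.1 -0.2 -0.2] open 0.0008 t 7.25
```

Run:
```python
from h import *
for n in ('scene','top'):
    im,d,P,i=shot(n,n+'3.png'); X=P-np.array([.4716,-.2715,.1588]); m=(d>0)&(np.hypot(X[...,0],X[...,1])<.035)&(X[...,2]>-.09)&(X[...,2]<.1)
    z=np.sort(X[m][:,2])*1000; print(n,m.sum(),z[[0,5,20,60]].round(1))
    k=m&(X[...,2]<.045); p=X[k]*1000; o=np.argsort(p[:,2])
    for q in p[o][:40:6]: print(q.round(1))
    v,u=np.nonzero(k); print(u.min(),u.max(),v.min(),v.max())
v,u=np.nonzero(k)
im=cv2.imread('pics/scene3.png')[90:230,200:370]; cv2.imwrite('pics/c3.png',cv2.resize(im,None,fx=4,fy=4))
```

```text
scene 488 [20.4 22.8 26.1 34.3]
[ 9.6 -2.3 20.4]
[-7.5  9.  23.2]
[10.9  0.6 24.2]
[ 9.5 12.4 25.9]
[ 8.3 14.9 26.6]
[-4.4 15.  28.5]
[-1.3 16.1 29.6]
275 289 113 124Traceback (most recent call last):
  File "<stdin>", line 4, in <module>
IndexError: index 60 is out of bounds for axis 0 with size 57
```

The scene camera agrees: the fingertips sit about 20 mm above the reported TCP. That explains the miss, since the fingers closed above the case. I'll reopen and go down to reported z≈0.005 first, watching the force.

```bash
python3 -m pendant '[{"translation":[0,0,0],"twist":[0,0,0],"grip":0.7},{"translation":[0,0,20],"twist":[0,0,0],"grip":0.7},{"translation":[0,0,20],"twist":[0,0,0],"grip":0.7},{"translation":[0,0,10],"twist":[0,0,0],"grip":0.7},{"translation":[0,0,10],"twist":[0,0,0],"grip":0.7},{"translation":[0,0,20],"twist":[0,0,0],"grip":0.7},{"translation":[0,0,25],"twist":[0,0,0],"grip":0.7},{"translation":[0,0,25],"twist":[0,0,0],"grip":0.7},{"translation":[0,0,15],"twist":[0,0,0],"grip":0.7},{"translation":[0,0,0],"twist":[0,0,0],"grip":0.7}]' 35
python3 - <<'E'
from h import *
go([.4724,-.2716,-.007],104.5)
E
```

```text
t: 8.35
tool_pos: [0.4618, -0.2646, -0.0061]
orientation: [0.396, -3.1, -0.024]
force: [0.3, -0.1, -0.8]
opening: 0.0757
pos [ 0.4618 -0.2646 -0.0061] yaw 104.56 q6 -2.44 shift [-8.52 -9.43  0.65] twist [ 0.0171 -0.0147  0.0011] F [ 0.3 -0.1 -0.8] open 0.0757 t 8.35
```

```bash
python3 -m pendant '[{"translation":[0,0,0],"twist":[0.017,-0.015,0],"grip":0.7},{"translation":[-4,-4,0],"twist":[0,0,0],"grip":0.7},{"translation":[-4,-4,0],"twist":[0,0,0],"grip":0.7},{"translation":[0,0,0],"twist":[0,0,0],"grip":-1},{"translation":[0,0,0],"twist":[0,0,0],"grip":-1},{"translation":[0,0,0],"twist":[0,0,0],"grip":-1},{"translation":[0,0,0],"twist":[0,0,0],"grip":-1},{"translation":[0,0,0],"twist":[0,0,0],"grip":-1},{"translation":[0,0,0],"twist":[0,0,0],"grip":-1},{"translation":[0,0,0],"twist":[0,0,0],"grip":-1}]' 35
python3 - <<'E'
from h import *
go([.4724,-.2716,-.007],104.5)
E
```

```text
t: 9.35
tool_pos: [0.4751, -0.2726, -0.0018]
orientation: [-0.398, 3.11, -0.008]
force: [-0.3, -0.9, 0.3]
opening: 0.0497
pos [ 0.4751 -0.2726 -0.0018] yaw 104.57 q6 -2.44 shift [2.37 1.63 5.13] twist [-0.0057  0.0054  0.0012] F [-0.3 -0.9  0.3] open 0.0497 t 9.35
```

```bash
python3 -m pendant '[{"translation":[0,0,-10],"twist":[0,0,0],"grip":-1},{"translation":[0,0,-20],"twist":[0,0,0],"grip":-1},{"translation":[0,0,-30],"twist":[0,0,0],"grip":-1},{"translation":[0,0,-30],"twist":[0,0,0],"grip":-1},{"translation":[0,0,-25],"twist":[0,0,0],"grip":-1},{"translation":[0,0,-10],"twist":[0,0,0],"grip":-1},{"translation":[0,0,0],"twist":[0,0,0],"grip":-1},{"translation":[0,0,0],"twist":[0,0,0],"grip":-1},{"translation":[0,0,0],"twist":[0,0,0],"grip":-1},{"translation":[0,0,0],"twist":[0,0,0],"grip":-1}]'
python3 - <<'E'
from h import *
im,d,P,i=shot('wrist','w4.png'); lockest(P,im,.12,(.475,-.272))
z=np.load('pics/top0.png.npz');t=z['P'];hs=cv2.cvtColor(z['im'],cv2.COLOR_RGB2HSV)
m=(hs[...,1]<60)&(abs(t[...,0]-.455)<.06)&(abs(t[...,1]-.168)<.06)
for lo,hi in ((.003,.0115),(.043,.047),(.050,.056),(.0475,.06)):
    k=m&(t[...,2]>lo)&(t[...,2]<hi); r=cv2.minAreaRect((t[k][:,:2]*1000).astype(np.float32)); print(lo,k.sum(),np.round(r[0],1),np.round(r[1],1),round(r[2],1))
go([.4546,.1672,.12],79,n=10)
E
```

```text
t: 10.35
tool_pos: [0.4689, -0.2686, 0.1227]
orientation: [0.398, -3.112, -0.006]
force: [0.7, 0.7, -3.4]
opening: 0.0493
casetop 379 c [ 449.3 -273.2] sz [24.4 63.9] ang 14.6 mean [ 442.5 -274.8  148.6]
disc 5092 c [ 465.5 -269.2] sz [56.3 76. ] ang 14.5 mean [ 457.3 -271.9  153.6]
bar 1685 c [ 468.7 -269.2] sz [25.6 78.7] ang 10.0 mean [ 463.2 -268.2  170.7]
shackle 233 c [ 534.5 -252.3] sz [14. 27.] ang 7.4 mean [ 536.7 -251.4  139.6]
0.003 454 [455.1 169.4] [83.7 89.9] 79.3
0.043 700 [456.  168.3] [56.9 68.8] 78.2
0.05 338 [454.8 167.3] [66.6 76.7] 78.8
0.0475 552 [454.7 167.3] [66.7 76.7] 78.6
pos [ 0.4687 -0.2685  0.1225] yaw 104.56 q6 -2.44 shift [-9.59 42.52  0.43] twist [ 0.0004 -0.0005  0.0446] F [-0.1  0.8 -5. ] open 0.0496 t 10.4
```

```bash
python3 -m pendant '[{"translation":[-9.5,42,0],"twist":[0,0,0],"grip":-1},{"translation":[-9.5,42,0],"twist":[0,0,0],"grip":-1},{"translation":[-9.5,42,0],"twist":[0,0,0],"grip":-1},{"translation":[-9.5,42,0],"twist":[0,0,0],"grip":-1},{"translation":[-9.5,42,0],"twist":[0,0,0],"grip":-1},{"translation":[-9.5,42,0],"twist":[0,0,0],"grip":-1},{"translation":[-9.5,42,0],"twist":[0,0,0],"grip":-1},{"translation":[-9.5,42,0],"twist":[0,0,0],"grip":-1},{"translation":[-9.5,42,0],"twist":[0,0,0],"grip":-1},{"translation":[-9.5,42,0],"twist":[0,0,0],"grip":-1}]'
python3 -m pendant '[{"translation":[0,0,0],"twist":[0,0,0.08],"grip":-1},{"translation":[0,0,0],"twist":[0,0,0.1],"grip":-1},{"translation":[0,0,0],"twist":[0,0,0.1],"grip":-1},{"translation":[0,0,0],"twist":[0,0,0.1],"grip":-1},{"translation":[0,0,0],"twist":[0,0,0.06],"grip":-1},{"translation":[0,0,0],"twist":[0,0,0],"grip":-1},{"translation":[0,0,0],"twist":[0,0,0],"grip":-1},{"translation":[0,0,0],"twist":[0,0,0],"grip":-1},{"translation":[0,0,0],"twist":[0,0,0],"grip":-1},{"translation":[0,0,0],"twist":[0,0,0],"grip":-1}]'
python3 - <<'E'
from h import *
go([.4574,.167,.12],78.9)
E
```

```text
t: 11.4
tool_pos: [0.4502, 0.1727, 0.1162]
orientation: [0.38, -3.103, -0.01]
force: [1.1, -0.2, -1.9]
opening: 0.0499
t: 12.4
tool_pos: [0.4443, 0.1794, 0.1096]
orientation: [-0.307, -3.099, -0.001]
force: [-0.2, 0.2, -3.3]
opening: 0.0494
pos [0.4443 0.1794 0.1096] yaw 78.68 q6 -1.11 shift [-15.01  -9.62 -10.83] twist [-0.0017 -0.0273 -0.0038] F [-0.2  0.2 -3.3] open 0.0494 t 12.4
```

```bash
python3 -m pendant '[{"translation":[0,0,0],"twist":[-0.002,-0.027,-0.004],"grip":-1},{"translation":[-5,-4,0],"twist":[0,0,0],"grip":-1},{"translation":[-5,-4,0],"twist":[0,0,0],"grip":-1},{"translation":[-3,-1,0],"twist":[0,0,0],"grip":-1},{"translation":[0,0,0],"twist":[0,0,0],"grip":-1},{"translation":[0,0,0],"twist":[0,0,0],"grip":-1},{"translation":[0,0,0],"twist":[0,0,0],"grip":-1},{"translation":[0,0,0],"twist":[0,0,0],"grip":-1},{"translation":[0,0,0],"twist":[0,0,0],"grip":-1},{"translation":[0,0,0],"twist":[0,0,0],"grip":-1}]'
python3 - <<'E'
from h import *
go([.4574,.167,.085],78.9)
im,d,P,i=shot('wrist','w5.png')
E
```

```text
t: 13.4
tool_pos: [0.4566, 0.1669, 0.1099]
orientation: [0.302, 3.124, 0.001]
force: [0.0, 0.0, -2.4]
opening: 0.0492
pos [0.4566 0.1669 0.1099] yaw 78.95 q6 -1.13 shift [-0.69  0.26 24.86] twist [0.0007 0.0026 0.0009] F [ 0.   0.  -2.4] open 0.0492 t 13.4
```

View pics/w5.png

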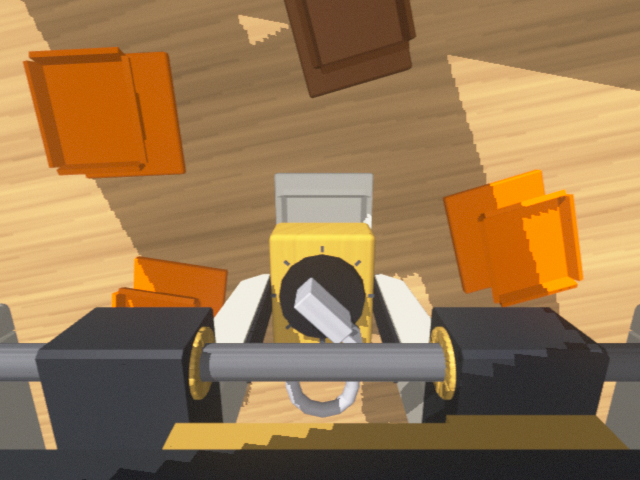

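The lock (case at 272–373, rows 225–340) is held parallel to the white cradle behind it at (323,195). Next I'll compare the case with the tray in this same camera.

Run:
```python
from h import *
z=np.load('pics/w5.png.npz');P=z['P'];im=z['im'];hs=cv2.cvtColor(im,cv2.COLOR_RGB2HSV);d=z['d']
a=np.radians(-11.2);ex=np.array([np.cos(a),np.sin(a)]);ey=np.array([-np.sin(a),np.cos(a)])
L=(P[...,:2]-np.array([.455,.1675]));lx=L@ex*1000;ly=L@ey*1000;zz=P[...,2]*1000
roi=np.zeros(d.shape,bool);roi[165:300,262:385]=1;roi&=d>0
br=roi&(hs[...,1]>120)&(hs[...,0]>15)&(hs[...,0]<35)&(zz>90)
print('case z',np.percentile(zz[br],[1,10,50,90,99]).round(1))
top=br&(zz>np.percentile(zz[br],60)-3);print('casetop lx',np.percentile(lx[top],[0.5,2]).round(1),'ly',np.percentile(ly[top],[1,99]).round(1))
w=roi&(hs[...,1]<60)&(zz<70)
for lo,hi in ((3,11),(42,47.5),(48,58)):
    k=w&(zz>lo)&(zz<hi)
    if k.sum()>20: print(lo,k.sum(),'lx',np.percentile(lx[k],[1,5,95,99]).round(1),'ly',np.percentile(ly[k],[1,5,95,99]).round(1),'z',np.median(zz[k]).round(1))
disc=(hs[...,2]<90)&(zz>90)&(ly<25)&(ly>-25)&(lx<10)&(lx>-40)
disc[:250]=0;disc[345:]=0;disc[:,:278]=0;disc[:,372:]=0
print('disc lx min',np.percentile(lx[disc],[.5,2]).round(1),'ly',np.percentile(ly[disc],[1,99]).round(1),np.median(zz[disc]))
go([.4574,.167,.085],78.9)
```

```text
case z [117.6 127.1 140.1 141.2 142.1]
casetop lx [-30.6 -30.3] ly [-25.  24.]
3 1767 lx [-46.  -45.8 -31.6 -27.5] ly [-38.6 -36.   37.2  39.8] z 8.7
42 1876 lx [-32.9 -32.  -15.8 -15.1] ly [-26.1 -24.   25.   27.2] z 45.9
48 1069 lx [-38.8 -38.7 -17.4 -15.6] ly [-32.5 -31.3  32.6  33.7] z 53.3
disc lx min [-20.8 -20.3] ly [-19.1  18.4] 146.43962366326372
pos [0.4566 0.1669 0.1099] yaw 78.95 q6 -1.13 shift [-0.68  0.25 24.88] twist [0.0007 0.0026 0.0009] F [ 0.  -0.1 -2.3] open 0.0495 t 13.45
```

```bash
python3 -m pendant '[{"translation":[0,1,8],"twist":[0,0,0],"grip":-1},{"translation":[0,0,12],"twist":[0,0,0],"grip":-1},{"translation":[0,0,12],"twist":[0,0,0],"grip":-1},{"translation":[0,0,10],"twist":[0,0,0],"grip":-1},{"translation":[0,0,6],"twist":[0,0,0],"grip":-1},{"translation":[0,0,0],"twist":[0,0,0],"grip":-1},{"translation":[0,0,0],"twist":[0,0,0],"grip":-1},{"translation":[0,0,0],"twist":[0,0,0],"grip":-1},{"translation":[0,0,0],"twist":[0,0,0],"grip":-1},{"translation":[0,0,0],"twist":[0,0,0],"grip":-1}]'
python3 - <<'E'
from h import *
go([.4569,.1678,.0435],78.9)
E
```

```text
t: 14.45
tool_pos: [0.4561, 0.1679, 0.0566]
orientation: [0.302, 3.126, -0.0]
force: [-0.2, 0.5, -3.1]
opening: 0.0495
pos [0.4561 0.1679 0.0566] yaw 78.96 q6 -1.13 shift [-0.77  0.07 13.14] twist [0.     0.0011 0.0011] F [-0.2  0.5 -3.1] open 0.0495 t 14.45
```

```bash
python3 -m pendant '[{"translation":[-0.5,0,4],"twist":[0,0,0],"grip":-1},{"translation":[0,0,4],"twist":[0,0,0],"grip":-1},{"translation":[0,0,3],"twist":[0,0,0],"grip":-1},{"translation":[0,0,2],"twist":[0,0,0],"grip":-1},{"translation":[0,0,0],"twist":[0,0,0],"grip":-1},{"translation":[0,0,0],"twist":[0,0,0],"grip":-1},{"translation":[0,0,0],"twist":[0,0,0],"grip":-1},{"translation":[0,0,0],"twist":[0,0,0],"grip":-1},{"translation":[0,0,0],"twist":[0,0,0],"grip":-1},{"translation":[0,0,0],"twist":[0,0,0],"grip":-1}]'
python3 - <<'E'
from h import *
go([.4569,.1678,.0435],78.9)
E
```

```text
t: 15.45
tool_pos: [0.4576, 0.168, 0.0435]
orientation: [0.302, 3.124, 0.001]
force: [-0.5, 0.5, -2.8]
opening: 0.0491
pos [0.4576 0.168  0.0435] yaw 78.97 q6 -1.13 shift [ 0.64 -0.31 -0.  ] twist [0.0008 0.0029 0.0011] F [-0.5  0.5 -2.8] open 0.0491 t 15.45
```

```bash
python3 -m pendant '[{"translation":[0,0,1],"twist":[0,0,0],"grip":-1},{"translation":[0,0,1],"twist":[0,0,0],"grip":-1},{"translation":[0,0,0],"twist":[0,0,0],"grip":-1},{"translation":[0,0,0],"twist":[0,0,0],"grip":0.5},{"translation":[0,0,0],"twist":[0,0,0],"grip":0.5},{"translation":[0,0,0],"twist":[0,0,0],"grip":0.5},{"translation":[0,0,0],"twist":[0,0,0],"grip":0.5},{"translation":[0,0,-15],"twist":[0,0,0],"grip":0.5},{"translation":[0,0,-30],"twist":[0,0,0],"grip":0.5},{"translation":[0,0,-30],"twist":[0,0,0],"grip":0.5}]'
python3 - <<'E'
from h import *
go([.455,.1675,.045],124)
im,d,P,i=shot('wrist','w6.png'); lockest(P,im,.045,(.455,.1675))
im,d,P,i=shot('top','t6.png')
E
```

```text
t: 16.45
tool_pos: [0.4549, 0.1673, 0.1161]
orientation: [-0.302, -3.124, 0.003]
force: [0.3, 0.6, 0.4]
opening: 0.0698
pos [0.4549 0.1673 0.1161] yaw 78.96 q6 -1.13 shift [-0.27  0.31 71.11] twist [-7.000e-04 -3.600e-03 -7.861e-01] F [0.3 0.6 0.4] open 0.0698 t 16.45
casetop 2866 c [455.5 168.7] sz [49.7 59.2] ang 79.1 mean [450.  169.   73.6]
disc 1789 c [454.9 168.5] sz [37.9 39.6] ang 19.0 mean [452.8 169.   79.8]
bar 838 c [460.4 171.8] sz [35.9 10.3] ang 34.2 mean [457.9 170.8  96. ]
shackle 1020 c [510.2 158.2] sz [40.7 40.8] ang 80.4 mean [511.4 157.8  63. ]
```

View pics/w6.png

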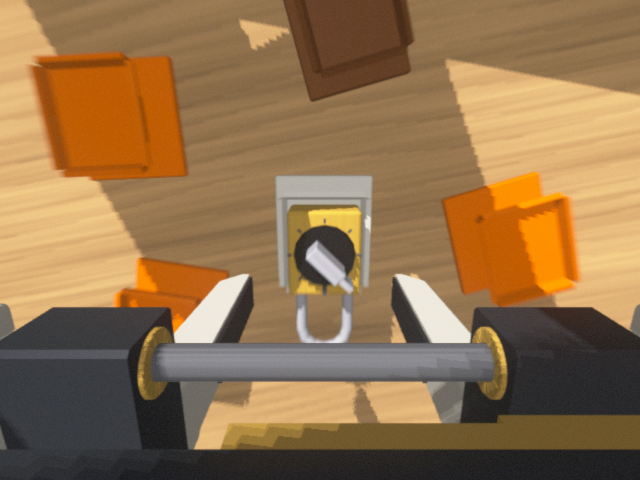

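The lock is seated: case top at z 73.6 mm, centre (455.3,168.6) and dial axis (455.6,168.6), with the bar at 34° (dial about 45°). Next I turn the jaws across the bar.

```bash
python3 -m pendant '[{"translation":[0,0,0],"twist":[0,0,-0.08],"grip":0},{"translation":[0,0,0],"twist":[0,0,-0.1],"grip":0},{"translation":[0,0,0],"twist":[0,0,-0.1],"grip":0},{"translation":[0,0,0],"twist":[0,0,-0.1],"grip":0},{"translation":[0,0,0],"twist":[0,0,-0.1],"grip":0},{"translation":[0,0,0],"twist":[0,0,-0.1],"grip":0},{"translation":[0,0,0],"twist":[0,0,-0.1],"grip":0},{"translation":[0,0,0],"twist":[0,0,-0.1],"grip":0},{"translation":[0,0,0],"twist":[0,0,0],"grip":0},{"translation":[0,0,0],"twist":[0,0,0],"grip":0}]' 12
python3 - <<'E'
from h import *
go([.4556,.1686,.084],124)
E
```

```text
t: 17.55
tool_pos: [0.4574, 0.168, 0.1154]
orientation: [-0.951, 2.991, -0.001]
force: [-0.3, 0.1, 0.3]
opening: 0.0464
pos [0.4574 0.168  0.1154] yaw 125.26 q6 -1.94 shift [ 1.16  1.6  31.37] twist [-0.0015  0.0027  0.0221] F [-0.3  0.1  0.3] open 0.0464 t 17.55
```

```bash
python3 -m pendant '[{"translation":[1,1.5,6],"twist":[0,0,0.02],"grip":0},{"translation":[0,0,10],"twist":[0,0,0],"grip":0},{"translation":[0,0,10],"twist":[0,0,0],"grip":0},{"translation":[0,0,6],"twist":[0,0,0],"grip":0},{"translation":[0,0,0],"twist":[0,0,0],"grip":0},{"translation":[0,0,0],"twist":[0,0,0],"grip":0},{"translation":[0,0,0],"twist":[0,0,0],"grip":0},{"translation":[0,0,0],"twist":[0,0,0],"grip":0},{"translation":[0,0,0],"twist":[0,0,0],"grip":0},{"translation":[0,0,0],"twist":[0,0,0],"grip":0}]' 12
python3 - <<'E'
from h import *
go([.4556,.1686,.065],124)
im,d,P,i=shot('wrist','w7.png'); lockest(P,im,.045,(.455,.1675))
E
```

```text
t: 18.55
tool_pos: [0.4552, 0.1686, 0.0796]
orientation: [-0.909, 3.005, -0.001]
force: [0.0, -0.4, -0.2]
opening: 0.0464
pos [0.4552 0.1686 0.0796] yaw 123.64 q6 -1.91 shift [-0.36 -0.18 14.62] twist [-0.0011  0.0017 -0.0063] F [ 0.  -0.4 -0.2] open 0.0464 t 18.55
casetop 3642 c [456.  168.8] sz [50.2 60.2] ang 78.9 mean [448.6 166.4  73.6]
disc 2660 c [455.1 168.6] sz [38.8 39.8] ang 33.6 mean [453.6 167.4  79.7]
bar 998 c [460.4 171.7] sz [35.9  9.1] ang 33.7 mean [457.3 169.7  96.5]
shackle 384 c [506.2 175.8] sz [ 7.6 29.9] ang 77.7 mean [504.  175.7  63.2]
```

```bash
python3 -m pendant '[{"translation":[0,0,5],"twist":[0,0,0],"grip":0},{"translation":[0,0,6],"twist":[0,0,0],"grip":0},{"translation":[0,0,4],"twist":[0,0,0],"grip":0},{"translation":[0,0,0],"twist":[0,0,0],"grip":-1},{"translation":[0,0,0],"twist":[0,0,0],"grip":-1},{"translation":[0,0,0],"twist":[0,0,0],"grip":-1},{"translation":[0,0,0],"twist":[0,0,0],"grip":-1},{"translation":[0,0,0],"twist":[0,0,0],"grip":-1},{"translation":[0,0,0],"twist":[0,0,0],"grip":-1},{"translation":[0,0,0],"twist":[0,0,0],"grip":-1}]' 12
python3 - <<'E'
from h import *
go([.4556,.1686,.065],79)
E
```

```text
t: 19.6
tool_pos: [0.4552, 0.1684, 0.0632]
orientation: [-0.908, 3.005, -0.001]
force: [0.8, 0.4, -0.7]
opening: 0.0101
pos [0.4552 0.1684 0.0632] yaw 123.64 q6 -1.91 shift [-0.42 -0.09 -1.79] twist [-5.00e-04  2.00e-03  7.79e-01] F [ 0.8  0.4 -0.7] open 0.0101 t 19.6
```

```bash
python3 -m pendant '[{"translation":[0,0,0],"twist":[0,0,0.06],"grip":-1},{"translation":[0,0,0],"twist":[0,0,0.09],"grip":-1},{"translation":[0,0,0],"twist":[0,0,0.09],"grip":-1},{"translation":[0,0,0],"twist":[0,0,0.09],"grip":-1},{"translation":[0,0,0],"twist":[0,0,0.09],"grip":-1},{"translation":[0,0,0],"twist":[0,0,0.09],"grip":-1},{"translation":[0,0,0],"twist":[0,0,0.09],"grip":-1},{"translation":[0,0,0],"twist":[0,0,0.09],"grip":-1},{"translation":[0,0,0],"twist":[0,0,0.09],"grip":-1},{"translation":[0,0,0],"twist":[0,0,0],"grip":-1}]' 12
python3 - <<'E'
from h import *
go([.4556,.1686,.065],79)
E
```

```text
t: 20.6
tool_pos: [0.4551, 0.1684, 0.0635]
orientation: [0.347, 3.12, -0.001]
force: [0.0, -0.9, 0.2]
opening: 0.01
pos [0.4551 0.1684 0.0635] yaw 77.3 q6 -1.1 shift [-0.49  0.28 -1.51] twist [-0.0002  0.0023 -0.0296] F [ 0.  -0.9  0.2] open 0.01 t 20.6
```

Turned by 46°. Now I let go (opening only partway, to clear the bar), rise, and check.

```bash
python3 -m pendant '[{"translation":[0,0,0],"twist":[0,0,-0.03],"grip":0.2},{"translation":[0,0,0],"twist":[0,0,0],"grip":0.2},{"translation":[0,0,0],"twist":[0,0,0],"grip":0.2},{"translation":[0,0,0],"twist":[0,0,0],"grip":0.2},{"translation":[0,0,-10],"twist":[0,0,0],"grip":0.2},{"translation":[0,0,-20],"twist":[0,0,0],"grip":0.2},{"translation":[0,0,-20],"twist":[0,0,0],"grip":0.2},{"translation":[0,0,-5],"twist":[0,0,0],"grip":0.2},{"translation":[0,0,0],"twist":[0,0,0],"grip":0.4},{"translation":[0,0,0],"twist":[0,0,0],"grip":0.4}]' 12
python3 - <<'E'
from h import *
im,d,P,i=shot('wrist','w8.png'); lockest(P,im,.045,(.455,.1675))
a=np.radians(-11); g=np.array([.4556,.1686])+.054*np.array([np.cos(a),np.sin(a)]); print(g)
go([g[0],g[1],.10],79)
E
```

```text
t: 21.6
tool_pos: [0.455, 0.1685, 0.1222]
orientation: [0.282, 3.126, -0.0]
force: [-0.0, -0.1, -0.3]
opening: 0.0638
casetop 2814 c [454.  168.8] sz [49.2 59.4] ang 77.3 mean [449.3 169.6  73.6]
disc 1832 c [453.5 169.1] sz [39.8 38.9] ang 75.7 mean [451.9 169.   79.8]
bar 660 c [459.5 167.5] sz [ 9.3 35.3] ang 77.2 mean [456.1 168.2  96.5]
shackle 1178 c [510.2 155.8] sz [40.8 47.6] ang 76.8 mean [512.  155.   63.1]
[0.50860787 0.15829631]
pos [0.4548 0.1685 0.122 ] yaw 79.69 q6 -1.14 shift [-54.73  -0.39  22.09] twist [-0.0002  0.0023  0.012 ] F [ 0.7  0.  -0.5] open 0.0644 t 21.65
```

View pics/w8.png

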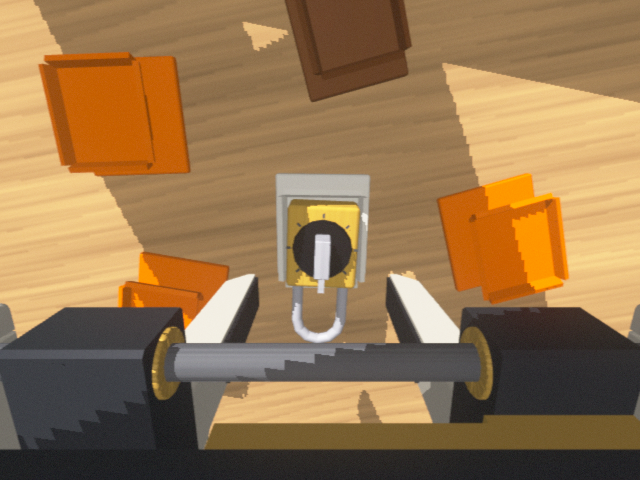

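The dial now points at the shackle: bar at (322,260) with the nose down, bar angle equal to case angle. Next I move over the shackle legs.

```bash
python3 -m pendant '[{"translation":[-15,0,0],"twist":[0,0,0.035],"grip":0.4},{"translation":[-18,0,0],"twist":[0,0,0],"grip":0.4},{"translation":[-15,0,0],"twist":[0,0,0],"grip":0.4},{"translation":[-4,0,0],"twist":[0,0,0],"grip":0.4},{"translation":[0,0,0],"twist":[0,0,0],"grip":0.4},{"translation":[0,0,15],"twist":[0,0,0],"grip":0.4},{"translation":[0,0,20],"twist":[0,0,0],"grip":0.4},{"translation":[0,0,10],"twist":[0,0,0],"grip":0.4},{"translation":[0,0,0],"twist":[0,0,0],"grip":0.4},{"translation":[0,0,0],"twist":[0,0,0],"grip":0.4}]' 20
python3 - <<'E'
from h import *
go([.5053,.1575,.028],77.5)
E
```

```text
t: 22.65
tool_pos: [0.4996, 0.1574, 0.0663]
orientation: [-0.336, -3.114, 0.006]
force: [0.1, 0.3, 0.4]
opening: 0.0652
pos [0.4996 0.1574 0.0663] yaw 77.7 q6 -1.15 shift [-5.89  1.48 38.26] twist [-0.0047 -0.0091  0.0035] F [0.1 0.3 0.4] open 0.0652 t 22.65
```

```bash
python3 -m pendant '[{"translation":[0,0,0],"twist":[-0.005,-0.009,0],"grip":0.4},{"translation":[-5,1,0],"twist":[0,0,0],"grip":0.4},{"translation":[0,0,10],"twist":[0,0,0],"grip":0.4},{"translation":[0,0,14],"twist":[0,0,0],"grip":0.4},{"translation":[0,0,9],"twist":[0,0,0],"grip":0.4},{"translation":[0,0,5],"twist":[0,0,0],"grip":0.4},{"translation":[0,0,0],"twist":[0,0,0],"grip":0.4},{"translation":[0,0,0],"twist":[0,0,0],"grip":0.4},{"translation":[0,0,0],"twist":[0,0,0],"grip":0.4},{"translation":[0,0,0],"twist":[0,0,0],"grip":0.4}]' 20
python3 - <<'E'
from h import *
go([.5053,.1575,.028],77.5)
E
```

```text
t: 23.65
tool_pos: [0.5062, 0.1577, 0.0265]
orientation: [0.336, 3.121, 0.002]
force: [-0.5, -0.2, -0.4]
opening: 0.065
pos [0.5062 0.1577 0.0265] yaw 77.71 q6 -1.15 shift [ 0.82 -0.36 -1.48] twist [0.0017 0.0028 0.0037] F [-0.5 -0.2 -0.4] open 0.065 t 23.65
```

```bash
python3 -m pendant '[{"translation":[0,0,0],"twist":[0,0,0],"grip":-1},{"translation":[0,0,0],"twist":[0,0,0],"grip":-1},{"translation":[0,0,0],"twist":[0,0,0],"grip":-1},{"translation":[0,0,0],"twist":[0,0,0],"grip":-1},{"translation":[0,0,0],"twist":[0,0,0],"grip":-1},{"translation":[0,0,0],"twist":[0,0,0],"grip":-1},{"translation":[0,0,0],"twist":[0,0,0],"grip":-1},{"translation":[0,0,0],"twist":[0,0,0],"grip":-1},{"translation":[0,0,0],"twist":[0,0,0],"grip":-1},{"translation":[0,0,0],"twist":[0,0,0],"grip":-1}]' 35
python3 - <<'E'
from h import *
go([.5062+.016*.976,.1577-.016*.217,.0265],77.5)
E
```

```text
t: 24.65
tool_pos: [0.5071, 0.1578, 0.0276]
orientation: [0.336, 3.119, 0.003]
force: [-0.2, 0.0, -0.4]
opening: 0.041
pos [0.5071 0.1578 0.0276] yaw 77.72 q6 -1.15 shift [-15.17  -0.36   1.2 ] twist [0.0025 0.0046 0.0038] F [-0.2  0.  -0.4] open 0.041 t 24.65
```

Gripped on the legs (41 mm). Now pull in small steps.

```bash
python3 -m pendant '[{"translation":[-3,0,0],"twist":[0,0,0],"grip":-1},{"translation":[-3,0,0],"twist":[0,0,0],"grip":-1},{"translation":[-3,0,0],"twist":[0,0,0],"grip":-1},{"translation":[-3,0,0],"twist":[0,0,0],"grip":-1},{"translation":[-2,0,0],"twist":[0,0,0],"grip":-1},{"translation":[-2,0,0],"twist":[0,0,0],"grip":-1},{"translation":[0,0,0],"twist":[0,0,0],"grip":-1},{"translation":[0,0,0],"twist":[0,0,0],"grip":-1},{"translation":[0,0,0],"twist":[0,0,0],"grip":-1},{"translation":[0,0,0],"twist":[0,0,0],"grip":-1}]' 35
python3 - <<'E'
from h import *
go([.5071+.016*.976,.1578-.016*.217,.0276],77.5)
im,d,P,i=shot('wrist','w9.png'); lockest(P,im,.045,(.455,.1675))
E
```

```text
t: 25.65
tool_pos: [0.5234, 0.1543, 0.0275]
orientation: [0.336, 3.12, 0.003]
force: [-1.4, 0.3, 1.2]
opening: 0.0409
pos [0.5234 0.1543 0.0275] yaw 77.71 q6 -1.16 shift [ 0.69 -0.16 -0.08] twist [0.0024 0.0029 0.0037] F [-1.4  0.3  1.2] open 0.0409 t 25.65
casetop 10203 c [476.  162.2] sz [ 69.6 104.9] ang 81.5 mean [454.3 169.   73.6]
disc 6758 c [483.6 155.7] sz [95.6 68. ] ang 1.9 mean [457.  168.4  79.8]
bar 3757 c [489.9 151.7] sz [86.  64.2] ang 11.0 mean [475.8 164.2  96.3]
shackle 4447 c [514.  157.7] sz [66.3 60.3] ang 19.1 mean [516.  156.1  62.7]
```

```bash
python3 -m pendant '[{"translation":[-1.5,0,0],"twist":[0,0,0],"grip":-1},{"translation":[-1.5,0,0],"twist":[0,0,0],"grip":-1},{"translation":[-1,0,0],"twist":[0,0,0],"grip":-1},{"translation":[0,0,0],"twist":[0,0,0],"grip":-1},{"translation":[0,0,0],"twist":[0,0,0],"grip":-1},{"translation":[0,0,0],"twist":[0,0,0],"grip":-1},{"translation":[0,0,0],"twist":[0,0,0],"grip":-1},{"translation":[0,0,0],"twist":[0,0,0],"grip":-1},{"translation":[0,0,0],"twist":[0,0,0],"grip":-1},{"translation":[0,0,0],"twist":[0,0,0],"grip":-1}]' 35
python3 - <<'E'
from h import *
go([.5071+.016*.976,.1578-.016*.217,.0276],77.5)
im,d,P,i=shot('wrist','w10.png')
E
```

```text
t: 26.7
tool_pos: [0.5246, 0.1541, 0.0266]
orientation: [-0.335, -3.121, -0.003]
force: [-2.9, 1.3, 2.4]
opening: 0.0404
pos [0.5246 0.1541 0.0266] yaw 77.75 q6 -1.17 shift [ 1.9  -0.15 -1.01] twist [ 0.0017 -0.0028  0.0044] F [-2.9  1.3  2.4] open 0.0404 t 26.7
```

View pics/w10.png

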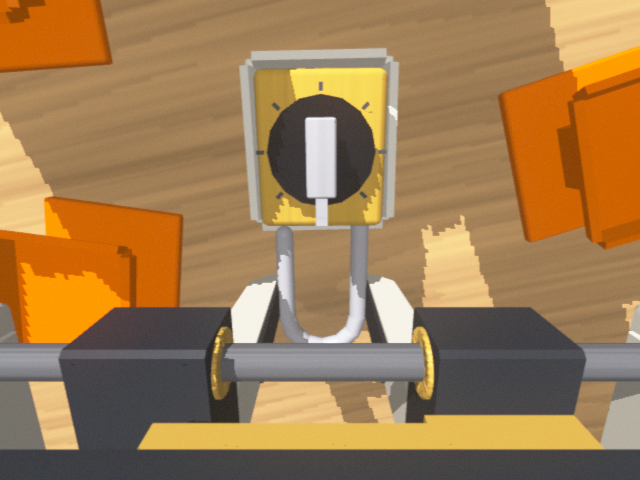

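The case is still in the tray (255–388, rows 68–225) with the nose straight at the shackle, and the fingers are on the drawn-out legs. I'll check the numbers before lifting.

Run:
```python
from h import *
a=np.radians(-12);ex=np.array([np.cos(a),np.sin(a)])
for n in ('w6','w8','w9','w10'):
    z=np.load(f'pics/{n}.png.npz');P=z['P'];hs=cv2.cvtColor(z['im'],cv2.COLOR_RGB2HSV);lx=(P[...,:2]-np.array([.455,.1675]))@ex*1000;zz=P[...,2]*1000;ly=(P[...,:2]-np.array([.455,.1675]))@np.array([-ex[1],ex[0]])*1000
    b=(hs[...,1]>120)&(zz>71)&(zz<76)&(abs(ly)<30)&(lx<45)
    s=(zz>57)&(zz<66)&(abs(ly)<8)&(lx>60)&(hs[...,1]<80)
    print(n,'case lx',np.percentile(lx[b],[1,99]).round(1),'bow far',np.percentile(lx[s],[5,99]).round(1) if s.sum()>5 else s.sum())
```

```text
w6 case lx [-29.2  29.2] bow far [71.5 76.1]
w8 case lx [-30.7  27.1] bow far [71.7 79.7]
w9 case lx [-29.9  28.3] bow far [87.5 91.1]
w10 case lx [-28.4  29.9] bow far [88.8 92.5]
```

The bow moved 17 mm and the case about 1–1.5 mm, so the draw is about 16 mm, at the stop. Lift with 55 N grip.

```bash
python3 -m pendant '[{"translation":[0,0,0],"twist":[0,0,0],"grip":-1},{"translation":[0,0,0],"twist":[0,0,0],"grip":-1},{"translation":[0,0,-5],"twist":[0,0,0],"grip":-1},{"translation":[0,0,-10],"twist":[0,0,0],"grip":-1},{"translation":[0,0,-15],"twist":[0,0,0],"grip":-1},{"translation":[0,0,-20],"twist":[0,0,0],"grip":-1},{"translation":[0,0,-20],"twist":[0,0,0],"grip":-1},{"translation":[0,0,-20],"twist":[0,0,0],"grip":-1},{"translation":[0,0,-20],"twist":[0,0,0],"grip":-1},{"translation":[0,0,-20],"twist":[0,0,0],"grip":-1}]' 55
python3 -m pendant '[{"translation":[0,0,-20],"twist":[0,0,0],"grip":-1},{"translation":[0,0,-20],"twist":[0,0,0],"grip":-1},{"translation":[0,0,-20],"twist":[0,0,0],"grip":-1},{"translation":[0,0,-15],"twist":[0,0,0],"grip":-1},{"translation":[0,0,-10],"twist":[0,0,0],"grip":-1},{"translation":[0,0,-5],"twist":[0,0,0],"grip":-1},{"translation":[0,0,0],"twist":[0,0,0],"grip":-1},{"translation":[0,0,0],"twist":[0,0,0],"grip":-1},{"translation":[0,0,0],"twist":[0,0,0],"grip":-1},{"translation":[0,0,0],"twist":[0,0,0],"grip":-1}]' 55
python3 - <<'E'
from h import *
im,d,P,i=shot('scene','s11.png'); shot('wrist','w11.png')
cv2.imwrite('pics/c11.png',np.hstack([cv2.resize(cv2.imread('pics/w11.png'),(400,300)),cv2.resize(cv2.imread('pics/s11.png')[50:350,240:640],(400,300))]))
hs=cv2.cvtColor(im,cv2.COLOR_RGB2HSV); k=(hs[...,0]>18)&(hs[...,0]<32)&(hs[...,1]>150)&(P[...,2]>.1)&(P[...,2]<.4)&(np.hypot(P[...,0]-.48,P[...,1]-.165)<.1)
print(k.sum(),np.percentile(P[k][:,2],[1,5,50,95,99]).round(3) if k.sum() else '')
go([.52,.155,.25],77.5)
E
```

```text
t: 27.75
tool_pos: [0.5249, 0.1522, 0.1645]
orientation: [-0.337, -3.123, -0.0]
force: [-0.6, 0.3, -2.9]
opening: 0.0403
t: 28.75
tool_pos: [0.5266, 0.1515, 0.2674]
orientation: [0.337, 3.113, 0.003]
force: [0.5, 0.5, -2.5]
opening: 0.0403
1 [0.292 0.292 0.292 0.292 0.292]
pos [0.5266 0.1515 0.2675] yaw 77.63 q6 -1.17 shift [ 7.41  1.96 17.44] twist [0.003  0.0096 0.0023] F [-0.2 -0.3 -3.7] open 0.0403 t 28.85
```

View pics/c11.png

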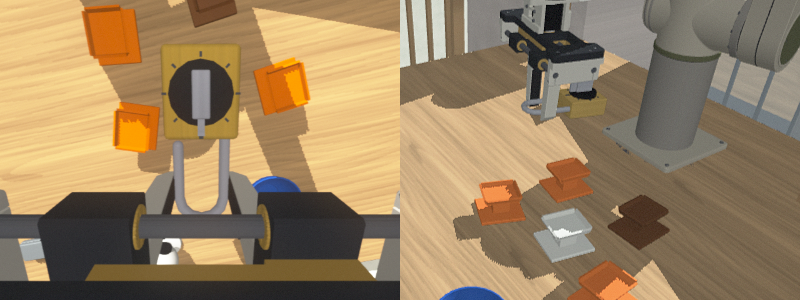

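The lock hangs level by its drawn-out shackle above an empty white cradle, nose at the shackle. One last numeric check of height and stillness, then I hand in.

```bash
python3 -m pendant '[{"translation":[0,0,0],"twist":[0,0,0],"grip":-1},{"translation":[0,0,0],"twist":[0,0,0],"grip":-1},{"translation":[0,0,0],"twist":[0,0,0],"grip":-1},{"translation":[0,0,0],"twist":[0,0,0],"grip":-1},{"translation":[0,0,0],"twist":[0,0,0],"grip":-1},{"translation":[0,0,0],"twist":[0,0,0],"grip":-1},{"translation":[0,0,0],"twist":[0,0,0],"grip":-1},{"translation":[0,0,0],"twist":[0,0,0],"grip":-1},{"translation":[0,0,0],"twist":[0,0,0],"grip":-1},{"translation":[0,0,0],"twist":[0,0,0],"grip":-1}]' 55
python3 - <<'E'
from h import *
im,d,P,i=shot('wrist','w12.png'); q=np.load('pics/w11.png.npz')['P']
for X in (q,P): print('case',X[90:105,270:290].mean((0,1)).round(4),'front',X[205:215,270:280].mean((0,1)).round(4))
s=robot.read_state(); print(abs(s['dq']).max(),s['opening'],s['t'])
robot.close_job()
E
```

```text
t: 29.85
tool_pos: [0.5264, 0.1515, 0.2669]
orientation: [0.337, 3.114, 0.003]
force: [0.6, -0.5, -2.6]
opening: 0.0404
case [0.4348 0.155  0.3094] front [0.4765 0.1424 0.3111]
case [0.4347 0.155  0.3096] front [0.4764 0.1424 0.3108]
0.0017884189538768741 0.04047011006475377 29.9
the job is handed in; nothing more can be done
```

The padlock is unlocked and hanging by its shackle from the gripper, well above the dresser, and I handed the job in at about 29.9 s. `close_job` gives no verdict, so I have only my own checks.

**What I did:**
1. Laid the lock flat in the white cradle and let go.
2. Turned the dial one notch clockwise (0.785 to 0) and released it.
3. Pulled the shackle to its stop, then lifted the lock by its legs.

**Last checks:**
- **Dial:** after release the grip bar and the case lay at the same angle, so the nose points at the shackle. In the last view while lifted it still did.
- **Shackle:** the bow moved about 17 mm while the case shifted 1–1.5 mm in the tray. That puts the draw at about 16 mm, and the pull force rose when I kept pulling.
- **Height and stillness:** the case top is at about 0.31 m, so its underside is at about 0.28 m. It moved less than 0.5 mm in the final second.
- **Grip:** the fingers are at 40 mm on the legs, with 55 N set.
- **Other objects:** I did not re-measure the monitor, thermometer case and bowl at the end, but no move came near them.

**What disagreed:** the first grasp missed. The visible fingertips sat about 20 mm above the reported TCP, in both the wrist and scene depth. I allowed for that offset from then on, and the lock had hardly moved from the miss.

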